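# Find the loose bearing bolt and hold its cap open

### The job

One of the three bearing blocks on this shaft has a loose hold-down bolt. Press down on the three bolt heads one after the other, firmly enough to feel which one gives, beginning at the belt pulley's end (the robot's left) and going along the shaft; then lift the orange cap of the block with the loose bolt by its black tab to about 55 degrees, so that the brass nut beneath can be reached, and finish while holding it open and still, as it falls shut if let go. Keep the other two caps shut and leave the spanner, the can and the tray alone.

Things in the scene. Friction and masses are not known exactly. Their poses are not given: they have to be found in the camera images.
- bed: dark steel bed plate fixed to the bench, 250 x 460 x 20 mm (x from -155 to +95 mm), carrying a 22 mm steel shaft 64 mm above the bench along its y axis; origin on the bench right under the shaft's middle; +y points along the shaft to the belt pulley (84 mm across, 200 to 225 mm from the origin, at the robot's left), -y to a brass collar, -x to the robot
- block_a: green bearing block on the bed plate, one of three that look alike, in any order along the shaft, about 115 mm apart; origin in the plane of the bed plate's top (20 mm above the bench) under the shaft. Housing 76 x 56 mm (x, y), 76 mm high; its foot, 18 mm high, runs 130 mm out towards the robot (-x) and carries the bolt
- bolt_a: hexagonal steel bolt head, 27 mm across and 13 mm high on a 30 mm flange, upright, in the foot of block_a, 105 mm on its -x side; origin at the centre of the head's top, 66 mm above the bench. A tight bolt gives under 1 mm when pressed; a loose one (there is exactly one of the three, it looks the same) sinks 7 mm against a soft spring (0.4 N to start it, 2.5 N at the bottom), and comes back up when let go
- cap_a: orange cap, 72 x 52 x 22 mm, 0.2 to 0.3 kg, closed on top of block_a; origin on its hinge line at the far end, 108 mm above the bench. It turns about its own y axis, the tab end rising and going back towards the hinge, freely up to 72 degrees, and falls shut when let go. Closed: z up; the angle of z from vertical is the opening
- tab_a (a point): grip point in the black tab at the front of cap_a, 100 mm from the hinge line (-x) and 6 mm above it when closed. The tab is 14 mm wide (y), 12 mm thick and sticks out 38 mm in front of the cap; this point is 12 mm from its front end. When closed there are 70 mm free beneath it; pinched on its two sides (y) it can turn between the fingers as the cap opens
- block_b: green bearing block on the bed plate, one of three that look alike, in any order along the shaft, about 115 mm apart; origin in the plane of the bed plate's top (20 mm above the bench) under the shaft. Housing 76 x 56 mm (x, y), 76 mm high; its foot, 18 mm high, runs 130 mm out towards the robot (-x) and carries the bolt
- bolt_b: hexagonal steel bolt head, 27 mm across and 13 mm high on a 30 mm flange, upright, in the foot of block_b, 105 mm on its -x side; origin at the centre of the head's top, 66 mm above the bench. A tight bolt gives under 1 mm when pressed; a loose one (there is exactly one of the three, it looks the same) sinks 7 mm against a soft spring (0.4 N to start it, 2.5 N at the bottom), and comes back up when let go
- cap_b: orange cap, 72 x 52 x 22 mm, 0.2 to 0.3 kg, closed on top of block_b; origin on its hinge line at the far end, 108 mm above the bench. It turns about its own y axis, the tab end rising and going back towards the hinge, freely up to 72 degrees, and falls shut when let go. Closed: z up; the angle of z from vertical is the opening
- tab_b (a point): grip point in the black tab at the front of cap_b, 100 mm from the hinge line (-x) and 6 mm above it when closed. The tab is 14 mm wide (y), 12 mm thick and sticks out 38 mm in front of the cap; this point is 12 mm from its front end. When closed there are 70 mm free beneath it; pinched on its two sides (y) it can turn between the fingers as the cap opens
- block_c: green bearing block on the bed plate, one of three that look alike, in any order along the shaft, about 115 mm apart; origin in the plane of the bed plate's top (20 mm above the bench) under the shaft. Housing 76 x 56 mm (x, y), 76 mm high; its foot, 18 mm high, runs 130 mm out towards the robot (-x) and carries the bolt
- bolt_c: hexagonal steel bolt head, 27 mm across and 13 mm high on a 30 mm flange, upright, in the foot of block_c, 105 mm on its -x side; origin at the centre of the head's top, 66 mm above the bench. A tight bolt gives under 1 mm when pressed; a loose one (there is exactly one of the three, it looks the same) sinks 7 mm against a soft spring (0.4 N to start it, 2.5 N at the bottom), and comes back up when let go
- cap_c: orange cap, 72 x 52 x 22 mm, 0.2 to 0.3 kg, closed on top of block_c; origin on its hinge line at the far end, 108 mm above the bench. It turns about its own y axis, the tab end rising and going back towards the hinge, freely up to 72 degrees, and falls shut when let go. Closed: z up; the angle of z from vertical is the opening
- tab_c (a point): grip point in the black tab at the front of cap_c, 100 mm from the hinge line (-x) and 6 mm above it when closed. The tab is 14 mm wide (y), 12 mm thick and sticks out 38 mm in front of the cap; this point is 12 mm from its front end. When closed there are 70 mm free beneath it; pinched on its two sides (y) it can turn between the fingers as the cap opens
- spanner: steel spanner lying on the bench, 190 mm long, to be left alone; origin under its middle
- grease: yellow-labelled can, 68 mm across, 110 mm high, standing on the bench, to be left alone; origin under its centre
- parts_tray: grey open parts tray, 130 x 100 x 35 mm, on the bench, to be left alone; origin under its centre

How it is judged:
By the outcome, as a careful person would: the job done as asked, in the order asked, and still so for the second after the job is handed in, while the arm keeps its last pose, push and grip.
It also fails if it takes over 48 s, if anything falls off the work surface, if the arm or the gripper's body presses on something with over 40 N, if the wrist force passes 120 N, or if a joint passes its speed limit or range.

### The arm

A 6-joint arm with a two-finger parallel gripper is mounted at the origin on the work surface. World frame = base frame: x ahead of the robot, y to its left, z up, the work surface at z = 0. Lengths are in mm, angles in rad, forces in N, time in s.
With the tool pointing down it reaches from about 300 to 875 mm from the base axis. Payload 6.4 kg.
Tool frame: the origin (TCP) lies midway between the tips of the shut fingers; the grasp point (between the pads) lies ctrl.grasp_offset behind it (ctrl.grasp_offset is the distance from the TCP to the grasp point, in mm); z points along the fingers, y is the line along which they close (so a half turn about z gives the same grasp; the last joint's range is limited). The gripper opens to 88 mm and grips with 3 to 60 N. Pads are 18 mm wide; open, the fingers measure 123 mm over their backs; the gripper's body (75 mm by 187 mm) begins 45 mm behind the grasp point.
Start: joints at [1.112, 0.181, 1.607, -0, 1.354, -0.206], TCP at [143.804, 556.742, 238.714] pointing down, gripper open.
Joint ranges: [-2.99, 2.99], [-0.89, 2.07], [0.3, 2.58], [-1.14, 4.28], [0, 2.63], [-3.12, 3.12]. Speed limits (rad/s): [2.57, 2.57, 3.01, 3.14, 3.14, 3.14].

### API

Orientations are given as a unit quaternion [x, y, z, w].
In Python, from plant import monitor, grab_frame, camera_info, hand_in, ctrl gives the robot as it stands.
- The arm moves only by the shell command python3 -m handwheel 'ROWS' [FORCE]. ROWS is JSON, a list of rows, each an object with "turn": the turn, a rotation vector about the tool's x, y, z in rad, a list of three; "delta_pos": the shift along the tool's x, y, z in m, a list of three; "hand": the opening, from 0 (shut) to 1 (fully open). A call has 1 to 12 rows; each row shifts and turns the commanded pose from where the row before left it, along the tool's axes as they then stand; what a row does not reach is not made up. A row lasts 1/8 s, in which the tool goes at most 62.5 mm and 10.7 degrees, less where a joint would pass 70% of its speed; a pose out of reach is approached as far as the arm can. A call with a gripper value outside its range is refused whole. The fingers move at their own pace and stop on an object; FORCE is the grip in N (left out, the last holds). Time passes only in rows, so rows that do not move let the fingers close. It gives the time, the measured TCP pose, the force, the opening and the grip force at its end, in the units of the state.
- monitor.sense(): the state, without advancing time (a new reading comes with each control period).
- grab_frame(name): name is "side" or "top"; returns (picture, depth): 400x640x3 uint8, red, green, blue; 400x640 float32, mm along the optical axis (not along the pixel's ray), 0 where there is no reading.
- camera_info(name): a dict with "fx", "fy", "cx", "cy" (pixels), "k1" (the pictures are not rectified: a ray, as slopes to the right and down, at radius r is drawn at 1 + k1 r^2 times it, then the intrinsics apply), "R" (3x3) and "t" (3): a world point X has camera coordinates R X + t. Camera axes: x right, y down, z forward; pixel columns grow to the right and rows downward; lengths in mm; the calibration is good to about 2 mm. A picture is of the moment at which its call begins. camera_info takes no time and is no camera call.
- hand_in(): hands the job in; it is judged then, once.
The state is a dict: "clock": time; "qpos": joint angles; "qvel": joint speeds; "tau": joint torques, N m; "tool_pos": TCP position; "orientation": TCP orientation; "wrist_force": force on the tool from outside, world axes, zero at the start; "moment": the same for the moment, N m; "opening": opening from 0.0 (shut) to 1.0 (fully open); "gripper_force": force on a finger pad.
Only numpy, scipy, OpenCV 4.12 (cv2) and the standard library are available. Lean on these libraries where they do the work, as an engineer would, in place of code of your own. Each camera call takes 0.05 s, during which the arm holds its last target. There are 200 camera calls.

## Working session

There is one attempt and no reset: what is moved stays moved. The work goes in short steps, Python scripts to look and compute and a shell command to move; the robot and the scene stay as the last step left them, time stands still between calls to the robot, and variables do not carry over. Pictures are saved under pics/ and viewed, at most 10 in all, crops included, and the job is handed in when it is done.

```bash
mkdir -p pics
python3 - <<'E'
from plant import monitor, grab_frame, camera_info, ctrl
import cv2,numpy as np
s=monitor.sense(); print(s, ctrl.grasp_offset)
for n in("top","side"):
    p,d=grab_frame(n); cv2.imwrite(f"pics/{n}0.png",p[:,:,::-1]); np.save(f"pics/{n}0.npy",d); print(camera_info(n))
E
```

```text
{'clock': 0.0, 'qpos': array([ 1.11168557e+00,  1.81540602e-01,  1.60796091e+00,  1.01500869e-05,
        1.35377589e+00, -2.06275786e-01]), 'qvel': array([ 0.00279653, -0.00112594, -0.00031554, -0.00055094,  0.00030452,
        0.0001209 ]), 'tau': array([ 1.81162136e-04, -4.33883607e+01, -3.41841102e+01,  7.00779422e-02,
        3.86517635e-02, -1.29079835e-04]), 'tool_pos': array([143.57244558, 556.26207604, 237.83313427]), 'orientation': array([ 1.26082077e-01,  9.92019456e-01, -7.94563877e-04, -2.79793693e-04]), 'wrist_force': array([-0.34847504,  0.44127891,  0.09475836]), 'moment': array([-0.02333786, -0.01123147, -0.00940265]), 'gripper_force': 0.0, 'opening': 1.002616417872961} 18.700000000000003
{'fx': 421.41416006204565, 'fy': 421.41416006204565, 'cx': 313.87298859394804, 'cy': 203.58866605433167, 'k1': -0.031677204492989296, 'R': array([[ 0.01870941, -0.99975375, -0.01193291],
       [-0.99381809, -0.01728937, -0.10966624],
       [ 0.10943293,  0.01391093, -0.99389684]]), 't': array([ -26.72273417,  569.64032477, 1147.59303941])}
{'fx': 380.47111736963933, 'fy': 380.47111736963933, 'cx': 322.8075670065027, 'cy': 203.07784684678748, 'k1': -0.016297023261709582, 'R': array([[ 0.89205965, -0.45191255, -0.00215133],
       [-0.23364363, -0.45711909, -0.85816827],
       [ 0.3868336 ,  0.76603994, -0.51336399]]), 't': array([-503.41587903,  196.88390439, 1086.93741147])}
```

View pics/top0.png

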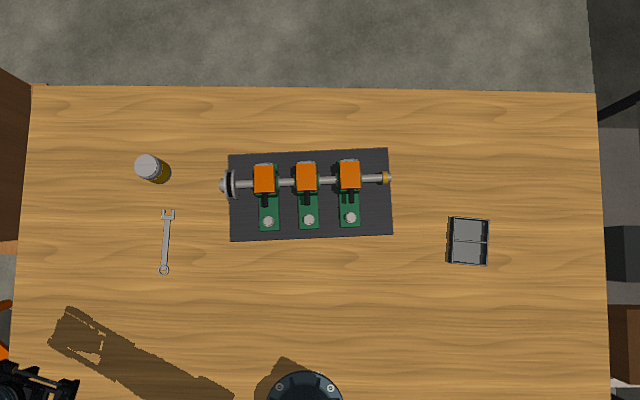

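View pics/side0.png

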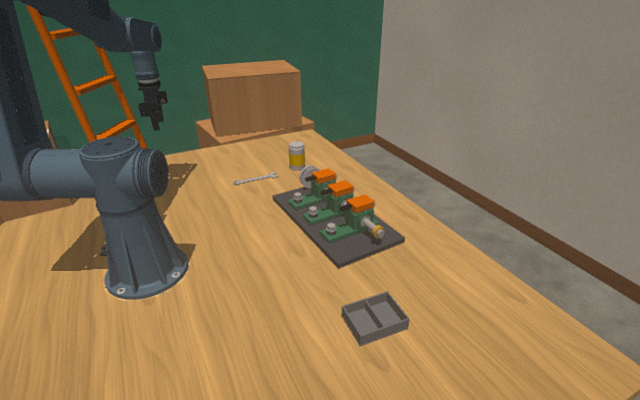

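The top picture shows the three caps near (264,178), (306,176) and (349,174), with their bolts near (268,221), (309,219) and (350,217). The pulley is at the left, near (230,184). The side view agrees, and nothing obstructs the blocks.

```bash
cat > h.py <<'E'
import cv2,numpy as np
from plant import camera_info
def w(n,u,v,z=None,d=None):
    c=camera_info(n);a=(u-c['cx'])/c['fx'];b=(v-c['cy'])/c['fy'];x,y=a,b
    for _ in range(10):
        k=1+c['k1']*(x*x+y*y);x,y=a/k,b/k
    r=np.array([x,y,1.]);R,t=c['R'],c['t'];C=-R.T@t;D=R.T@r
    return C+D*(d if d is not None else (z-C[2])/D[2])
E
python3 - <<'E'
from h import *
im=cv2.imread('pics/top0.png');D=np.load('pics/top0.npy');hsv=cv2.cvtColor(im,cv2.COLOR_BGR2HSV)
np.set_printoptions(precision=1,suppress=True)
def blobs(m,amin,zt):
    n,l,st,ce=cv2.connectedComponentsWithStats(m.astype(np.uint8))
    for i in range(1,n):
        if st[i,4]>amin:
            vs,us=np.nonzero(l==i)
            P=np.array([w('top',u,v,d=D[v,u]) for u,v in zip(us,vs)])
            print(st[i],ce[i],'med',np.median(P,0),'planez',w('top',*ce[i],z=zt), 'rect',cv2.minAreaRect(P[:,:2].astype(np.float32)))
roi=np.zeros(im.shape[:2],bool);roi[145:245,220:395]=1
H,S,V=hsv[...,0],hsv[...,1],hsv[...,2]
print('caps');blobs(roi&(H<18)&(S>180)&(V>150),150,118)
r2=roi.copy();r2[:205]=0
print('bolts');blobs(r2&(S<60)&(V>110),30,66)
print('bed');blobs(roi&(S<90)&(V<90),1500,20)
E
```

```text
caps
[340 161  21  28 517] [349.6 174.3] med [ 638.8 -109.9  121.7] planez [ 639.1 -109.5  118. ] rect ((555.1976318359375, -91.56047058105469), (65.11737060546875, 248.37283325195312), 77.46829986572266)
[296 163  21  28 516] [305.7 176.3] med [631.6   4.4 121.2] planez [631.8   5.1 118. ] rect ((553.048583984375, -0.15840911865234375), (227.79820251464844, 50.663883209228516), 3.722402811050415)
[254 165  20  28 524] [263.4 178.4] med [623.  114.9 121.5] planez [624.3 115.5 118. ] rect ((541.2393798828125, 67.11476135253906), (273.56488037109375, 72.68745422363281), 30.045991897583008)
bolts
[346 212  11  11  87] [350.8 217.1] med [ 531.5 -117.8   64.7] planez [ 531.1 -117.5   66. ] rect ((531.7197265625, -118.28558349609375), (27.06170654296875, 28.87349510192871), 46.32902526855469)
[304 214  11  11  93] [308.8 219.2] med [523.9  -4.4  64.7] planez [523.5  -3.9  66. ] rect ((524.14208984375, -3.743824005126953), (24.902565002441406, 30.031475067138672), 35.49022674560547)
[263 216  11  11  85] [267.8 220.9] med [516.7 106.9  64.5] planez [516.9 106.8  66. ] rect ((516.8670043945312, 106.97024536132812), (25.166011810302734, 26.614328384399414), 37.302669525146484)
bedTraceback (most recent call last):
  File "<stdin>", line 16, in <module>
  File "<stdin>", line 9, in blobs
  File "h.py", line 4, in w
    c=camera_info(n);a=(u-c['cx'])/c['fx'];b=(v-c['cy'])/c['fy'];x,y=a,b
ValueError: time passes only in moves, steps and waits
```

```bash
cat >> h.py <<'E'
from scipy.spatial.transform import Rotation as Ro
def plan(pos,tilt=0.2,yaw=0.064):
    """turn (tool axes) and then shift in the turned tool axes, from the measured pose"""
    from plant import monitor
    s=monitor.sense();R=Ro.from_quat(s['orientation'])
    f=np.array([np.cos(yaw),np.sin(yaw),0]);z=np.sin(tilt)*f-np.cos(tilt)*np.array([0,0,1.])
    y=np.array([-np.sin(yaw),np.cos(yaw),0]);T=Ro.from_matrix(np.c_[np.cross(y,z),y,z])
    e=np.array(pos)-s['tool_pos']
    np.set_printoptions(precision=4,suppress=True)
    print('t',s['clock'],'tcp',s['tool_pos'],'F',s['wrist_force'],'open',s['opening'],s['gripper_force'])
    print('turn',(R.inv()*T).as_rotvec(),'shift after turn',T.inv().apply(e),'now',R.inv().apply(e))
E
python3 -c "
from h import *
plan((521,107,120))"
```

```text
t 0.1 tcp [143.5729 556.2854 237.9296] F [-0.3706 -0.9882  0.0269] open 1.00137012452306 0.0
turn [-0.0331 -0.1989 -0.3156] shift after turn [-317.5555 -472.5045  184.6998] now [-477.8366 -340.4277  118.3097]
```

```bash
python3 -m handwheel '[{"turn":[-0.011,-0.0663,-0.1052],"delta_pos":[0,0,0],"hand":0},{"turn":[-0.011,-0.0663,-0.1052],"delta_pos":[0,0,0],"hand":0},{"turn":[-0.011,-0.0663,-0.1052],"delta_pos":[0,0,0],"hand":0},{"turn":[0,0,0],"delta_pos":[-0.032,-0.047,0.015],"hand":0},{"turn":[0,0,0],"delta_pos":[-0.032,-0.047,0.015],"hand":0},{"turn":[0,0,0],"delta_pos":[-0.032,-0.047,0.015],"hand":0},{"turn":[0,0,0],"delta_pos":[-0.032,-0.047,0.015],"hand":0},{"turn":[0,0,0],"delta_pos":[-0.032,-0.047,0.015],"hand":0},{"turn":[0,0,0],"delta_pos":[-0.032,-0.047,0.015],"hand":0},{"turn":[0,0,0],"delta_pos":[-0.032,-0.047,0.015],"hand":0},{"turn":[0,0,0],"delta_pos":[-0.032,-0.047,0.015],"hand":0},{"turn":[0,0,0],"delta_pos":[-0.032,-0.047,0.015],"hand":0}]' 20; python3 -c "
from h import *
plan((521,107,120))"
```

```text
clock: 1.6
tool_pos: [480.2, 152.7, 163.1]
orientation: [-0.032, 0.994, 0.004, 0.1]
wrist_force: [0.5, 0.5, 0.8]
opening: 0.005
gripper_force: 0.0
t 1.6 tcp [480.1713 152.7494 163.0684] F [0.4995 0.5358 0.7806] open 0.005034152487832436 0.0
turn [ 0.0013  0.001  -0.0006] shift after turn [-28.5089 -48.267   49.7234] now [-28.4862 -48.3141  49.6907]
```

Working well. Move to hover over bolt 1, then look.

```bash
python3 -m handwheel '[{"turn":[0,0,0],"delta_pos":[-0.0145,-0.024,0.025],"hand":0},{"turn":[0,0,0],"delta_pos":[-0.014,-0.024,0.025],"hand":0},{"turn":[0,0,0],"delta_pos":[0,0,0],"hand":0}]'
python3 - <<'E'
from h import *
from plant import grab_frame
plan((521,107,80))
p,d=grab_frame("side");q,_=grab_frame("top")
a=cv2.resize(p[150:270,250:410,::-1],None,fx=4,fy=4,interpolation=cv2.INTER_CUBIC)
b=cv2.resize(q[145:245,220:395,::-1],None,fx=4,fy=4,interpolation=cv2.INTER_CUBIC)
cv2.imwrite('pics/s1.png',a);cv2.imwrite('pics/t1.png',b)
E
```

```text
clock: 1.98
tool_pos: [519.6, 107.6, 118.0]
orientation: [-0.03, 0.995, 0.004, 0.098]
wrist_force: [-0.7, 0.5, -0.5]
opening: 0.003
gripper_force: 0.0
t 1.975 tcp [519.6141 107.558  117.9922] F [-0.7116  0.5238 -0.4741] open 0.003097429262535462 0.0
turn [ 0.0009 -0.0032 -0.0032] shift after turn [ 6.2273 -0.6455 37.5026] now [ 6.1052 -0.6994 37.5217]
```

View pics/s1.png

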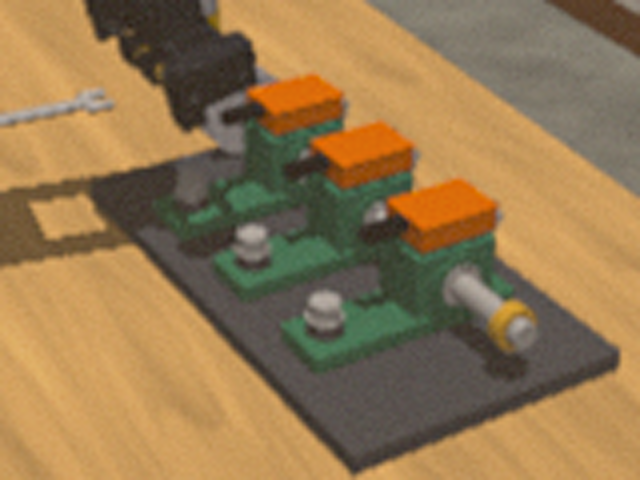

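Closed fingertips sit above bolt 1, at crop (195,120), and caps and tabs are clear of them. Descending.

```bash
python3 -m handwheel '[{"turn":[0,0,0],"delta_pos":[0.0024,0,0.0144],"hand":0},{"turn":[0,0,0],"delta_pos":[0.0024,0,0.0144],"hand":0},{"turn":[0,0,0],"delta_pos":[0.0024,0,0.0144],"hand":0},{"turn":[0,0,0],"delta_pos":[0,0,0],"hand":0}]'; python3 -m handwheel '[{"turn":[0,0,0],"delta_pos":[0.0008,0,0.0039],"hand":0},{"turn":[0,0,0],"delta_pos":[0.0004,0,0.002],"hand":0},{"turn":[0,0,0],"delta_pos":[0,0,0],"hand":0}]'
```

```text
clock: 2.58
tool_pos: [520.4, 109.5, 74.4]
orientation: [-0.032, 0.995, 0.004, 0.098]
wrist_force: [-0.4, -0.3, 0.5]
opening: 0.003
gripper_force: 0.0
clock: 2.95
tool_pos: [521.9, 109.2, 70.3]
orientation: [-0.032, 0.994, 0.004, 0.1]
wrist_force: [-0.4, -0.3, 0.2]
opening: 0.002
gripper_force: 0.0
```

```bash
for i in 1 2; do python3 -m handwheel '[{"turn":[0,0,0],"delta_pos":[0.0004,0,0.002],"hand":0},{"turn":[0,0,0],"delta_pos":[0,0,0],"hand":0}]' | grep -E "tool_pos|force"; done
```

```text
tool_pos: [522.0, 109.2, 68.2]
wrist_force: [0.4, 0.0, -0.2]
gripper_force: 0.2
tool_pos: [522.2, 109.2, 67.2]
wrist_force: [-6.1, -0.4, 11.3]
gripper_force: 5.5
```

```bash
python3 -m handwheel '[{"turn":[0,0,0],"delta_pos":[0.0002,0,0.001],"hand":0},{"turn":[0,0,0],"delta_pos":[0,0,0],"hand":0}]' | grep -E "tool_pos|force"; python3 -m handwheel '[{"turn":[0,0,0],"delta_pos":[-0.005,0,-0.0244],"hand":0},{"turn":[0,0,0],"delta_pos":[-0.004,0,-0.0195],"hand":0},{"turn":[0,0,0],"delta_pos":[0,0,0],"hand":0}]' ; python3 -c "
from h import *
plan((529,-3,100))"
```

```text
tool_pos: [522.3, 109.2, 66.8]
wrist_force: [-10.4, -1.0, 19.2]
gripper_force: 9.7
clock: 4.08
tool_pos: [523.1, 109.2, 111.4]
orientation: [-0.032, 0.994, 0.004, 0.102]
wrist_force: [0.2, 0.3, -0.3]
opening: 0.005
gripper_force: 0.0
t 4.075 tcp [523.1434 109.1811 111.4383] F [ 0.2263  0.3187 -0.3082] open 0.004713135250069686 0.0
turn [ 0.0009  0.0043 -0.0001] shift after turn [   3.576  -112.326    10.9461] now [   3.6146 -112.3358   10.8319]
```

Bolt 1 is tight: 19 N with no sinking. On to bolt 2.

```bash
python3 -m handwheel '[{"turn":[0,0,0],"delta_pos":[0,-0.0375,0],"hand":0},{"turn":[0,0,0],"delta_pos":[0,-0.0375,0],"hand":0},{"turn":[0,0,0],"delta_pos":[0.001,-0.038,0],"hand":0},{"turn":[0,0,0],"delta_pos":[0.0026,0,0.011],"hand":0},{"turn":[0,0,0],"delta_pos":[0.004,0,0.0145],"hand":0},{"turn":[0,0,0],"delta_pos":[0.003,0,0.0145],"hand":0},{"turn":[0,0,0],"delta_pos":[0,0,0],"hand":0}]'; python3 -c "
from h import *
plan((528,-4,68))"
```

```text
clock: 4.95
tool_pos: [525.8, -2.5, 67.4]
orientation: [-0.033, 0.995, 0.004, 0.099]
wrist_force: [-3.8, 0.3, 5.5]
opening: 0.007
gripper_force: 2.7
t 4.95 tcp [525.8447  -2.4859  67.3703] F [-3.7542  0.2784  5.4579] open 0.007420226156346425 2.66781576880021
turn [ 0.0022 -0.0016  0.0014] shift after turn [-2.1382 -1.6488 -0.2091] now [-2.1355 -1.6514 -0.2161]
```

```bash
python3 -m handwheel '[{"turn":[0,0,0],"delta_pos":[0.0004,0,0.002],"hand":0},{"turn":[0,0,0],"delta_pos":[0,0,0],"hand":0},{"turn":[0,0,0],"delta_pos":[0,0,0],"hand":0}]' | grep -E "tool_pos|force"; python3 -m handwheel '[{"turn":[0,0,0],"delta_pos":[-0.005,0,-0.0244],"hand":0},{"turn":[0,0,0],"delta_pos":[-0.004,0,-0.0195],"hand":0},{"turn":[0,0,0],"delta_pos":[0,0,0],"hand":0}]' ; python3 -c "
from h import *
plan((535,-118,74))"
```

```text
tool_pos: [526.0, -2.5, 66.7]
wrist_force: [-11.5, 0.2, 22.2]
gripper_force: 10.7
clock: 5.7
tool_pos: [527.5, -3.0, 111.7]
orientation: [-0.033, 0.994, 0.004, 0.101]
wrist_force: [0.1, -0.4, 0.7]
opening: 0.007
gripper_force: 0.0
t 5.7 tcp [527.5392  -3.0021 111.708 ] F [ 0.0619 -0.3771  0.6822] open 0.007097668267217201 0.0
turn [0.0008 0.0029 0.0014] shift after turn [   7.4026 -115.2396   36.9744] now [   7.6661 -115.2607   36.855 ]
```

Bolt 2 is tight too, at 22 N. Bolt 3 next; it should sink.

```bash
python3 -m handwheel '[{"turn":[0,0,0],"delta_pos":[0,-0.038,0],"hand":0},{"turn":[0,0,0],"delta_pos":[0,-0.038,0],"hand":0},{"turn":[0,0,0],"delta_pos":[0,-0.039,0],"hand":0},{"turn":[0,0,0],"delta_pos":[0.0025,0,0.0125],"hand":0},{"turn":[0,0,0],"delta_pos":[0.0025,0,0.0125],"hand":0},{"turn":[0,0,0],"delta_pos":[0.0025,0,0.0125],"hand":0},{"turn":[0,0,0],"delta_pos":[0,0,0],"hand":0}]';  for i in 1 2 3 4 5; do python3 -m handwheel '[{"turn":[0,0,0],"delta_pos":[0.0005,0,0.0025],"hand":0},{"turn":[0,0,0],"delta_pos":[0,0,0],"hand":0}]' | grep -E "tool_pos|wrist"; done
```

```text
clock: 6.58
tool_pos: [533.0, -116.8, 70.9]
orientation: [-0.032, 0.995, 0.005, 0.099]
wrist_force: [-0.2, 0.2, 0.2]
opening: 0.005
gripper_force: 0.0
tool_pos: [534.5, -118.3, 70.6]
wrist_force: [0.4, 0.2, 0.1]
tool_pos: [534.4, -118.6, 67.9]
wrist_force: [0.2, 0.5, 1.1]
tool_pos: [534.4, -118.6, 65.2]
wrist_force: [0.2, -0.3, 1.5]
tool_pos: [534.5, -118.6, 62.7]
wrist_force: [0.2, -0.2, 2.2]
tool_pos: [534.6, -118.6, 60.7]
wrist_force: [-3.2, -0.3, 8.8]
```

Bolt 3 sinks 7 mm with only 1 to 2.5 N, then bottoms out, so it is the loose one. I'll lift off and open the gripper, and measure its tab in the first picture.

```bash
python3 -m handwheel '[{"turn":[0,0,0],"delta_pos":[-0.004,0,-0.02],"hand":0},{"turn":[0,0,0],"delta_pos":[-0.008,0,-0.039],"hand":0},{"turn":[0,0,0],"delta_pos":[-0.008,0,-0.039],"hand":1},{"turn":[0,0,0],"delta_pos":[0,0,0],"hand":1},{"turn":[0,0,0],"delta_pos":[0,0,0],"hand":1}]'
python3 - <<'E'
from h import *
im=cv2.imread('pics/top0.png');D=np.load('pics/top0.npy')
P=[]
for v in range(186,206):
    for u in range(338,362):
        if im[v,u].max()<60 and D[v,u]>0:
            q=w('top',u,v,d=D[v,u])
            if 105<q[2]<130:P.append(q)
P=np.array(P);print(len(P));
if len(P):print(P.min(0),P.max(0),np.median(P,0))
plan((579.7,-113.8,140))
E
```

```text
clock: 8.45
tool_pos: [533.7, -118.2, 159.2]
orientation: [-0.032, 0.995, 0.004, 0.1]
wrist_force: [-0.1, 0.7, -0.6]
opening: 0.32
gripper_force: 0.0
79
[ 566.00059232 -119.03331781  107.52060103] [608.12618545 -84.86814242 125.3851722 ] [ 584.8625209  -113.12746559  118.43209371]
t 8.45 tcp [ 533.69   -118.1969  159.1528] F [-0.1192  0.7378 -0.5522] open 0.31974483060567166 0.0
turn [ 0.0019 -0.0005 -0.0003] shift after turn [-41.4711   1.4453  27.9489] now [-41.4848   1.4024  27.9307]
```

```bash
python3 -m handwheel '[{"turn":[0,0,0],"delta_pos":[-0.023,0.001,0.0047],"hand":1},{"turn":[0,0,0],"delta_pos":[-0.023,0.0008,0.0047],"hand":1},{"turn":[0,0,0],"delta_pos":[0.0,0,0],"hand":1},{"turn":[0,0,0],"delta_pos":[0.0035,0,0.0185],"hand":1},{"turn":[0,0,0],"delta_pos":[0,0,0],"hand":1},{"turn":[0,0,0],"delta_pos":[0,0,0],"hand":1}]'
python3 - <<'E'
from h import *
from plant import grab_frame
plan((581,-113.6,96))
p,d=grab_frame("side")
cv2.imwrite('pics/s2.png',cv2.resize(p[150:270,270:430,::-1],None,fx=4,fy=4,interpolation=cv2.INTER_CUBIC))
E
```

```text
clock: 9.2
tool_pos: [580.7, -113.7, 141.0]
orientation: [-0.032, 0.995, 0.004, 0.1]
wrist_force: [-0.1, -1.1, -0.2]
opening: 0.993
gripper_force: 0.0
t 9.2 tcp [ 580.6884 -113.6839  140.9606] F [-0.1003 -1.0794 -0.2288] open 0.9926096808924494 0.0
turn [ 0.0016 -0.0002 -0.0005] shift after turn [ 8.6223  0.0638 44.1272] now [ 8.6126 -0.013  44.1291]
```

View pics/s2.png

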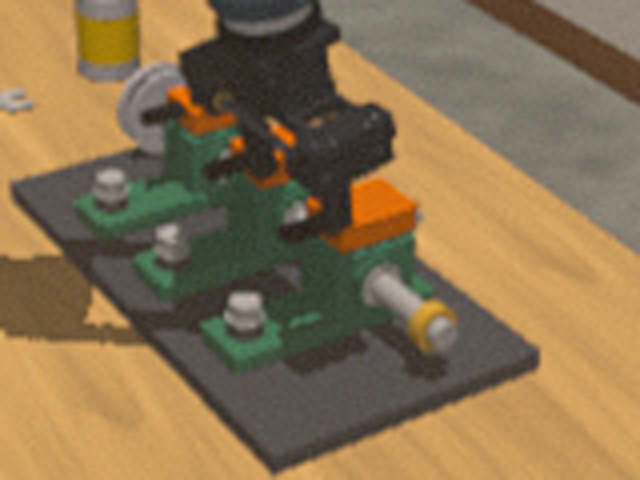

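The open fingers straddle tab 3, with the tab at crop (300,225) and the near finger at (335,210), clear of the middle cap. Descend and close.

```bash
python3 -m handwheel '[{"turn":[0,0,0],"delta_pos":[0.0029,0,0.0147],"hand":1},{"turn":[0,0,0],"delta_pos":[0.0029,0,0.0147],"hand":1},{"turn":[0,0,0],"delta_pos":[0.0028,0,0.0147],"hand":1},{"turn":[0,0,0],"delta_pos":[0,0,0],"hand":1},{"turn":[0,0,0],"delta_pos":[0,0,0],"hand":0},{"turn":[0,0,0],"delta_pos":[0,0,0],"hand":0},{"turn":[0,0,0],"delta_pos":[0,0,0],"hand":0},{"turn":[0,0,0],"delta_pos":[0,0,0],"hand":0},{"turn":[0,0,0],"delta_pos":[0,0,0],"hand":0},{"turn":[0,0,0],"delta_pos":[0,0,0],"hand":0},{"turn":[0,0,0],"delta_pos":[0,0,0],"hand":0}]' 20
python3 - <<'E'
from h import *
plan((581,-113.6,96))
# arc for grip point, hinge 100 mm beyond the tab point; tool kept at constant attitude
t=.2
for a in range(11,67,11):
    r=np.deg2rad(a);p=lambda r:np.array([-100*np.cos(r)+6*np.sin(r),100*np.sin(r)+6*np.cos(r)])
    dx,dz=p(r)-p(r-np.deg2rad(11));print(a,'tool x %.1f z %.1f'%(-dx*np.cos(t)-dz*np.sin(t),dx*np.sin(t)-dz*np.cos(t)))
E
```

```text
clock: 10.62
tool_pos: [581.7, -113.6, 96.3]
orientation: [-0.032, 0.994, 0.004, 0.1]
wrist_force: [-0.3, -0.1, 0.2]
opening: 0.231
gripper_force: 0.0
t 10.625 tcp [ 581.7057 -113.6329   96.3143] F [-0.3459 -0.0693  0.1806] open 0.2305156817038365 0.0
turn [ 0.0012  0.0007 -0.0003] shift after turn [0.7506 0.078  0.1685] now [0.7508 0.0776 0.1681]
11 tool x -6.7 z -18.0
22 tool x -10.0 z -16.4
33 tool x -12.9 z -14.2
44 tool x -15.4 z -11.5
55 tool x -17.3 z -8.3
66 tool x -18.6 z -4.8
```

```bash
python3 -m handwheel '[{"turn":[0,0,0],"delta_pos":[0,0,0],"hand":0},{"turn":[0,0,0],"delta_pos":[0,0,0],"hand":0},{"turn":[0,0,0],"delta_pos":[0,0,0],"hand":0},{"turn":[0,0,0],"delta_pos":[0,0,0],"hand":0}]'; python3 -m handwheel '[{"turn":[0,0,0],"delta_pos":[-0.0015,0,-0.0045],"hand":0},{"turn":[0,0,0],"delta_pos":[-0.0015,0,-0.0045],"hand":0},{"turn":[0,0,0],"delta_pos":[-0.0018,0,-0.0045],"hand":0},{"turn":[0,0,0],"delta_pos":[-0.0019,0,-0.0045],"hand":0},{"turn":[0,0,0],"delta_pos":[0,0,0],"hand":0}]'
```

```text
clock: 11.12
tool_pos: [581.6, -112.8, 96.2]
orientation: [-0.032, 0.994, 0.004, 0.1]
wrist_force: [-0.5, 5.8, 2.1]
opening: 0.152
gripper_force: 20.0
clock: 11.75
tool_pos: [584.0, -112.6, 114.8]
orientation: [-0.032, 0.995, 0.005, 0.099]
wrist_force: [0.1, 5.8, -3.6]
opening: 0.156
gripper_force: 20.0
```

Gripped at 20 N, and the cap has started to rise. A small sideways relief, then on along the arc.

```bash
python3 -m handwheel '[{"turn":[0,0,0],"delta_pos":[-0.0032,0.0005,-0.0055],"hand":0},{"turn":[0,0,0],"delta_pos":[-0.0033,0.0005,-0.0055],"hand":0},{"turn":[0,0,0],"delta_pos":[-0.0035,0,-0.0054],"hand":0},{"turn":[0,0,0],"delta_pos":[-0.0041,0,-0.0049],"hand":0},{"turn":[0,0,0],"delta_pos":[-0.0043,0,-0.0047],"hand":0},{"turn":[0,0,0],"delta_pos":[-0.0045,0,-0.0046],"hand":0},{"turn":[0,0,0],"delta_pos":[0,0,0],"hand":0}]'
python3 - <<'E'
from h import *
from plant import grab_frame
plan((581,-113.6,96))
p,d=grab_frame("side")
cv2.imwrite('pics/s3.png',cv2.resize(p[150:270,270:430,::-1],None,fx=4,fy=4,interpolation=cv2.INTER_CUBIC))
E
```

```text
clock: 12.62
tool_pos: [601.6, -111.5, 150.7]
orientation: [-0.032, 0.994, 0.004, 0.101]
wrist_force: [-2.9, 2.8, -0.6]
opening: 0.156
gripper_force: 20.0
t 12.625 tcp [ 601.6184 -111.4546  150.681 ] F [-2.9009  2.7798 -0.5936] open 0.1559259368495783 19.99958787113428
turn [0.0008 0.002  0.0001] shift after turn [31.1639 -0.8223 49.4759] now [31.2637 -0.8592 49.4123]
```

View pics/s3.png

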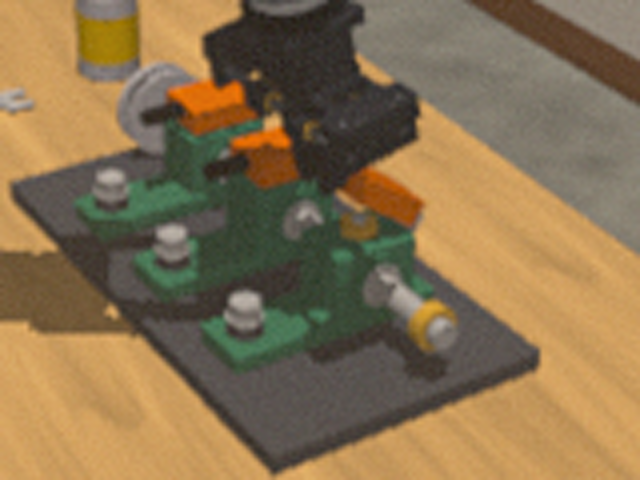

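Cap 3 is about 33 degrees open and the brass nut shows at crop (360,222). The other two caps are shut. Continue to 55 degrees.

```bash
python3 -m handwheel '[{"turn":[0,0,0],"delta_pos":[-0.0049,0.0005,-0.0041],"hand":0},{"turn":[0,0,0],"delta_pos":[-0.0051,0,-0.0038],"hand":0},{"turn":[0,0,0],"delta_pos":[-0.0053,0,-0.0036],"hand":0},{"turn":[0,0,0],"delta_pos":[-0.0056,0,-0.0031],"hand":0},{"turn":[0,0,0],"delta_pos":[-0.0058,0,-0.0028],"hand":0},{"turn":[0,0,0],"delta_pos":[-0.0059,0,-0.0024],"hand":0},{"turn":[0,0,0],"delta_pos":[0,0,0],"hand":0},{"turn":[0,0,0],"delta_pos":[0,0,0],"hand":0}]'
python3 - <<'E'
from h import *
from scipy.optimize import brentq
from plant import grab_frame,monitor
plan((581,-113.6,96))
s=monitor.sense();dz=s['tool_pos'][2]-96.2;dx=s['tool_pos'][0]-581.6
print('from z',np.rad2deg(brentq(lambda a:100*np.sin(a)+6*np.cos(a)-6-dz,0,1.4)),'from x',np.rad2deg(brentq(lambda a:100-100*np.cos(a)+6*np.sin(a)-dx,0,1.4)))
p,d=grab_frame("side");np.save('pics/s4.npy',d);cv2.imwrite('pics/s4full.png',p[:,:,::-1])
cv2.imwrite('pics/s4.png',cv2.resize(p[150:270,270:430,::-1],None,fx=4,fy=4,interpolation=cv2.INTER_CUBIC))
im=cv2.cvtColor(p,cv2.COLOR_RGB2HSV);m=(im[...,0]<18)&(im[...,1]>180)&(im[...,2]>60)
# points on cap 3: plane fit
P=[]
for v in range(185,215):
    for u in range(340,385):
        if m[v,u] and d[v,u]>0: P.append(w('side',u,v,d=d[v,u]))
P=np.array(P);P=P[(P[:,1]<-80)&(P[:,2]>100)];print(len(P),P.min(0),P.max(0))
E
```

```text
clock: 13.68
tool_pos: [629.1, -109.6, 175.7]
orientation: [-0.032, 0.994, 0.004, 0.1]
wrist_force: [4.5, -4.1, -7.8]
opening: 0.154
gripper_force: 20.0
t 13.675 tcp [ 629.0863 -109.5854  175.7194] F [ 4.4917 -4.1341 -7.8093] open 0.15434407287840995 19.999582171440125
turn [ 0.0005  0.0014 -0.0003] shift after turn [63.1207 -0.931  68.5456] now [63.2145 -0.9899 68.4583]
from z 55.17826713564415 from x 54.95232278425369
156 [ 616.7445 -136.8892  112.545 ] [684.7832 -81.2356 178.3222]
```

View pics/s4.png

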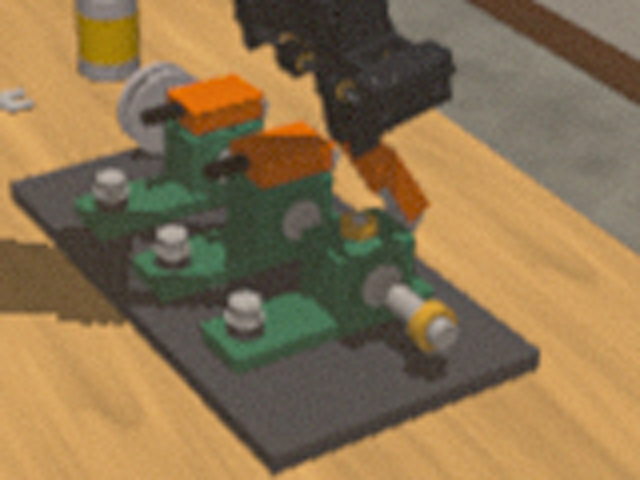

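The cap stands at about 55 degrees, the other caps are shut and the nut at (360,225) is clear. I'll ease the slight strain (9 N along the tab), then hold still and check.

```bash
python3 -m handwheel '[{"turn":[0,0,0],"delta_pos":[-0.0002,-0.0005,0.0007],"hand":0},{"turn":[0,0,0],"delta_pos":[0,0,0],"hand":0},{"turn":[0,0,0],"delta_pos":[0,0,0],"hand":0},{"turn":[0,0,0],"delta_pos":[0,0,0],"hand":0}]';python3 -m handwheel '[{"turn":[0,0,0],"delta_pos":[0,0,0],"hand":0},{"turn":[0,0,0],"delta_pos":[0,0,0],"hand":0},{"turn":[0,0,0],"delta_pos":[0,0,0],"hand":0},{"turn":[0,0,0],"delta_pos":[0,0,0],"hand":0}]'
```

```text
clock: 14.22
tool_pos: [629.3, -109.6, 175.7]
orientation: [-0.032, 0.994, 0.004, 0.1]
wrist_force: [-3.4, -0.5, 2.5]
opening: 0.157
gripper_force: 20.0
clock: 14.72
tool_pos: [629.3, -109.6, 175.7]
orientation: [-0.032, 0.994, 0.004, 0.1]
wrist_force: [-4.2, -0.4, 5.0]
opening: 0.153
gripper_force: 20.0
```

Steady. Handing in.

```bash
python3 -c "
from plant import hand_in
print(hand_in())"
```

```text
the job is handed in; nothing more can be done
None
```

I pressed the three bolts in order from the pulley end; the third, at the collar end, was loose (it sank 7 mm), and I handed in at 14.7 s holding that block's cap still at about 55° by its tab, with the other two caps shut and the spanner, can and tray untouched.

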